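# Start up the fluorescence bench: lamp first, electronics last

## Robot

A 6-joint arm with a two-finger parallel gripper is mounted at the origin on a cart in front of the work surface, level with it; the furniture and walls round the work are solid. World frame = base frame: x ahead of the robot, y to its left, z up, the work surface at z = 0. Lengths are in mm, angles in rad, forces in N, time in s.
With the tool pointing down it reaches from about 400 to 925 mm from the base axis. Payload 12.5 kg.
Tool frame: the origin (TCP) lies at the very end of the fingers, on their centre line; the grasp point (between the pads) lies 19 mm behind it; z points along the fingers, y is the line along which they close (so a half turn about z gives the same grasp; the last joint's range is limited). The gripper opens to 95 mm and grips with 3 to 60 N. Pads are 20 mm wide; open, the fingers measure 119 mm over their backs; the gripper's body (75 mm by 180 mm) begins 59 mm behind the grasp point.
Start: joints at [1.095, 0.491, 1.559, -0, 1.092, -0.106], TCP at [225.878, 582.774, 214.661] pointing down, gripper open.
Joint ranges: [-3.1, 3.1], [-0.84, 2.19], [0.05, 2.79], [-1.13, 4.28], [0.06, 2.93], [-2.69, 2.69]. Speed limits (rad/s): [2.22, 2.22, 2.79, 3.14, 3.14, 3.14].

## Interface

Orientations are given as [roll, pitch, yaw] about the fixed x, y, z axes, in that order (R = Rz(yaw) Ry(pitch) Rx(roll)).
In Python, from cell import env gives the robot as it stands.
- The arm moves only by the shell command python3 steer.py 'ROWS'. ROWS is a JSON list of rows, 1 to 5 of them, each an object with the fields pos (a list: dx, dy, dz in a scale on which 1.0 is 250 mm), rz (a turn about the tool's z in a scale on which 1.0 is 2 rad), jaw (the opening from 0.0 (shut) to 1.0 (fully open)); a field left out counts as zero (the opening has to be given); each row is the pose to reach, as a shift and turn from the pose commanded when the command began, along the tool's axes at that moment; what a row does not reach only later rows make up. A row lasts 1/12 s, in which the tool goes at most 41.7 mm and 0.125 rad, less where a joint would pass 70% of its speed; a pose out of reach is approached as far as the arm can. The fingers move at their own pace and stop on an object; the grip force is fixed at half the most. Time passes only in rows, so rows that do not move let the fingers close. It prints the time, the measured TCP pose, the force, the opening and the grip force at its end. No shift or turn number may pass 1 either way. Input that does not fit is refused with a message, and nothing moves.
- env.state(): the state, without advancing time (a new reading comes with each control period).
- env.read_camera(name): name is "side" or "top"; returns (picture, depth): 400x640x3 uint8, red, green, blue; 400x640 float32, mm along the optical axis (not along the pixel's ray), 0 where there is no reading.
- env.camera_info(name): a dict with "vertical_fov" (degrees; the focal length in pixels is half the picture's height over the tangent of half this angle, whatever the lens; pixels are square), "cx", "cy" (the principal point, pixels), "dist_coeffs" ([k1, k2, p1, p2, k3] as OpenCV has them; the pictures are not rectified), "origin" and "attitude" of the camera in the world. Camera axes: x right, y down, z forward; pixel columns grow to the right and rows downward; lengths in mm; the calibration is good to about 2 mm. A picture is of the moment at which its call begins. camera_info takes no time and is no camera call.
- env.job_done(): hands the job in; it is judged then, once.
The state is a dict: "t": time; "joints": joint angles; "qvel": joint speeds; "tau": joint torques, N m; "eef_pos": TCP position; "tcp_rot": TCP orientation; "ft_force": force on the tool from outside, world axes, zero at the start; "moment": the same for the moment, N m; "opening": opening from 0.0 (shut) to 1.0 (fully open); "grip_force": force on a finger pad.
Only numpy, scipy, OpenCV 4.12 (cv2) and the standard library are available. Lean on these libraries where they do the work, as an engineer would, in place of code of your own. Each camera call takes 0.05 s, during which the arm holds its last target. There are 200 camera calls.

## Task

Start up the microscope bench by fingertip presses alone, lifting nothing: first switch on the arc-lamp supply at its red rocker, then press its yellow ignition button home and keep it down for a good second to strike the lamp. Let the button go, and only then switch on the stage controller and camera at the green rocker of the grey power box, since the ignition pulse would damage them if they were already on. Leave the black rocker off, and do not shove the two boxes or disturb the other things on the bench.

Things in the scene. Friction and masses are not known exactly. Their poses are not given: they have to be found in the camera images.
- lamp_supply: Arc-lamp supply, loose: beige case on rubber feet, 128 deep (own x, away from its user) x 120 wide (own y) x 46 high in front, 67 at the back, 1.8 kg. Dark panel on top rises 0.16 rad to the back. On the panel: red rocker at own y = +32 mm, yellow button at y = -32 mm, meter behind them. Origin: centre of the underside. Own x, y lie on the panel's axes, z up.
- lamp_rocker (a joint): Red rocker of the lamp supply, rad: 0 = off (far half stands up, near half down), 0.4 = on (far half pressed down). Over-centre snap spring: it jumps to the nearer end past 0.2. Takes about 4 N at the spot below.
- lamp_rocker_far (a point): Spot to press on the red rocker: top of its far half (white bar mark), 12.5 mm behind the pivot, moves with the rocker. Rocker 35 long (own x of the supply) x 24 wide, raised end about 12 mm above the panel, frame 44 x 32 mm. The spot sinks about 5 mm from off to on; when on, the far half is about 6 mm above the panel.
- ignite (a joint): Yellow round ignition button of the lamp supply, m: 0 = out, 0.006 = pressed home; counts as pressed from 0.004. It springs back. 1.7 N to start, 5 N at the stop.
- ignite_top (a point): Centre of the top of the yellow button, 24 mm across, standing 12 mm above the panel when out, in a 33 mm metal collar 4 mm high. It moves square to the sloping panel.
- power_box: Switched power box, loose: grey metal case on rubber feet, 104 deep (own x, away from its user) x 120 wide (own y) x 56 high, flat top, 1.5 kg. Two rockers on top, of the same size, force and working as the red one: green at own y = +32 mm, black at own y = -32 mm. Origin: centre of the underside.
- instrument_rocker (a joint): Green rocker of the power box (stage controller and camera), rad: 0 = off (far half up), 0.4 = on (far half down). Snaps past 0.2.
- instrument_rocker_far (a point): Spot to press on the green rocker: top of its far half (white bar mark), 12.5 mm behind the pivot; moves with the rocker; sinks about 5 mm from off to on.
- monitor_rocker (a joint): Black rocker of the power box (monitor, not used today), rad: 0 = off, 0.4 = on. It is off and stays off.
- loupe: Bystander, loose: black ring-shaped loupe, 34 mm across, 21 mm high. Origin: centre of the underside as it lies. To be left alone.
- fuse_box: Bystander, loose: small white carton, 34 x 58 x 18 mm. Origin: centre of the underside as it lies. To be left alone.
- driver: Bystander, loose: screwdriver with a blue handle, 176 mm long, 23 mm thick, lying. Origin: centre of the underside as it lies. To be left alone.
- marker_red: Bystander, loose: white marker pen with a red cap, 124 mm long, 16 mm thick, lying. Origin: centre of the underside as it lies. To be left alone.
- lens_can: Bystander, loose: black round lens can, 39 mm across, 52 mm high. Origin: centre of the underside as it lies. To be left alone.
- screw_tin: Bystander, loose: flat grey round tin, 64 mm across, 28 mm high. Origin: centre of the underside as it lies. To be left alone.

How it is judged:
By the outcome, as a careful person would: the job done as asked, in the order asked, and still so for the second after the job is handed in, with the robot touching nothing.
It also fails if it takes over 43 s, if anything falls off the work surface, if the arm or the gripper's body presses on something with over 40 N, if the wrist force passes 120 N, or if a joint passes its speed limit or range.

## Working session

There is one attempt and no reset: what is moved stays moved. The work goes in short steps, Python scripts to look and compute and a shell command to move; the robot and the scene stay as the last step left them, time stands still between calls to the robot, and variables do not carry over. Pictures are saved under pics/ and viewed, at most 10 in all, crops included, and the job is handed in when it is done.

```bash
ls; mkdir -p pics; python3 - <<'E'
from cell import env
import cv2,numpy as np
s=env.state();print(s)
for n in("top","side"):
    print(env.camera_info(n))
    p,d=env.read_camera(n);cv2.imwrite(f"pics/{n}0.png",p[:,:,::-1]);np.savez(f"{n}0.npz",p=p,d=d)
E
```

```text
cell.py
pics
steer.py
{'t': 0.0, 'joints': array([ 1.09537122e+00,  4.91543339e-01,  1.55947395e+00,  1.18414724e-05,
        1.09167809e+00, -1.05584782e-01]), 'qvel': array([ 1.14700912e-03,  2.82448314e-04,  2.82648950e-05, -7.75385238e-04,
        2.74567218e-03,  5.74392962e-04]), 'tau': array([ 5.04952859e-04, -6.12640572e+01, -2.58167928e+01,  6.91689667e-02,
        4.83422284e-02, -9.82184292e-05]), 'eef_pos': array([225.76866491, 582.52958821, 214.06338467]), 'tcp_rot': array([-3.14049717e+00, -1.26658821e-04,  2.77174679e+00]), 'ft_force': array([ 0.3316964 , -0.81905721, -0.05608434]), 'moment': array([ 0.0242701 , -0.00448839,  0.02496136]), 'grip_force': 0.0, 'opening': 1.0002884583852572}
{'vertical_fov': 49.64994237007856, 'cx': 322.608374240897, 'cy': 205.2891300719853, 'dist_coeffs': array([-0.03170783,  0.        ,  0.        ,  0.        ,  0.        ]), 'origin': array([ 291.03129591,  239.19071017, 1137.19353067]), 'attitude': array([-2.93553435,  0.00300443, -1.59691698])}
{'vertical_fov': 51.34265047534987, 'cx': 315.6871837964114, 'cy': 197.48155912311003, 'dist_coeffs': array([-0.08110121,  0.        ,  0.        ,  0.        ,  0.        ]), 'origin': array([ 555.82324576, -784.85481977,  530.0178157 ]), 'attitude': array([-2.00151295, -0.0020475 ,  0.02412017])}
```

View pics/top0.png

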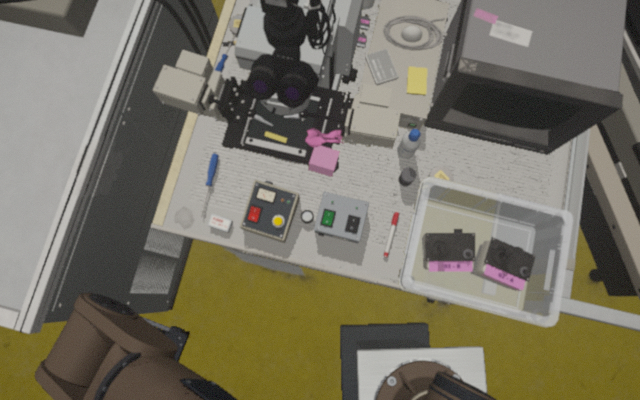

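View pics/side0.png

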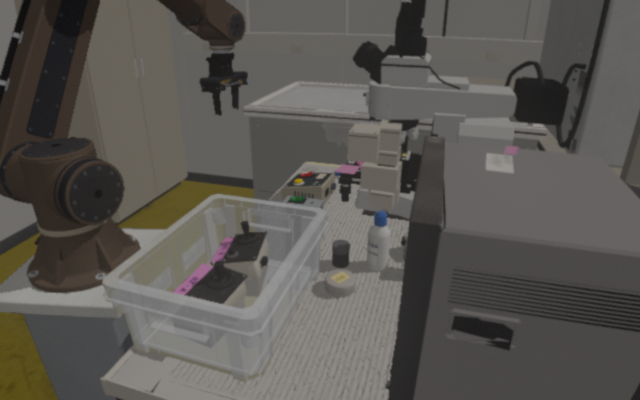

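The top view shows the lamp supply at about (270,212), with its red rocker at (254,214) and yellow button at (278,221). The power box is at (342,217), with green at (328,218) and black at (352,224). The loupe lies between the two boxes at (307,216). The side view has the boxes small, near (310,185). Next I'll measure them in the top view.

```bash
cat >h.py <<'E'
import numpy as np,cv2
from scipy.spatial.transform import Rotation as R
from cell import env
def cam(n):
    c=env.camera_info(n);f=200/np.tan(np.radians(c["vertical_fov"])/2)
    return np.array([[f,0,c["cx"]],[0,f,c["cy"]],[0,0,1]]),np.array(c["dist_coeffs"]),np.array(c["origin"]),R.from_euler("xyz",c["attitude"]).as_matrix()
def ray(n,uv):
    K,D,o,A=cam(n);q=cv2.undistortPoints(np.array(uv,float).reshape(-1,1,2),K,D).reshape(-1,2)
    return o,np.c_[q,np.ones(len(q))]@A.T
def plane(n,uv,z):
    o,r=ray(n,uv);return o+r*((z-o[2])/r[:,2])[:,None]
def depthpt(n,uv,d):
    o,r=ray(n,uv);return o+r*np.array(d).reshape(-1,1)
def proj(n,P):
    K,D,o,A=cam(n);P=(np.array(P,float).reshape(-1,3)-o)@A
    return cv2.projectPoints(P,np.zeros(3),np.zeros(3),K,D)[0].reshape(-1,2)
E
python3 - <<'E'
from h import *
z=np.load("top0.npz");p,d=z["p"],z["d"]
hsv=cv2.cvtColor(p,cv2.COLOR_RGB2HSV);H,S,V=[hsv[...,i].astype(int) for i in range(3)]
roi=np.zeros(H.shape,bool);roi[180:245,235:372]=1
M={"red":((H<8)|(H>172))&(S>130)&(V>60),"yel":(H>18)&(H<35)&(S>120)&(V>100),"grn":(H>45)&(H<85)&(S>100),"blk":(V<50)}
for k,m in M.items():
    n,l,st,c=cv2.connectedComponentsWithStats((m&roi).astype(np.uint8))
    for i in range(1,n):
        if st[i,4]<15: continue
        mm=l==i; dd=np.median(d[mm]); q=c[i]
        ys,xs=np.nonzero(mm)
        print(k,st[i],q.round(1),depthpt("top",q,dd).round(1),cv2.minAreaRect(np.c_[xs,ys].astype(np.float32)))
cv2.imwrite("pics/c.png",cv2.resize(p[170:250,232:376,::-1],None,fx=5.5,fy=5.5,interpolation=cv2.INTER_CUBIC))
v,u=np.mgrid[180:245,235:372];P=depthpt("top",np.c_[u.ravel(),v.ravel()],d[v,u].ravel())
zz=P[:,2].reshape(u.shape)
print(zz[::4,::5].round(0).astype(int))
E
```

```text
red [248 206  13  16 143] [253.8 213.6] [[499.  411.5  61.1]] ((253.67921447753906, 213.62266540527344), (10.164681434631348, 14.56021785736084), 15.945395469665527)
yel [274 217   8   8  56] [277.5 220.7] [[478.4 351.   65.8]] ((277.5, 220.5), (7.0, 7.0), 90.0)
grn [322 211  12  15 126] [327.7 217.6] [[483.3 224.6  64.7]] ((327.7353210449219, 217.558837890625), (9.45888900756836, 13.824529647827148), 14.03624439239502)
[[   0    0   -4   -2   71    0   -3    3    2    1   -2    3    2    0
     1    4    2   -1    0   -1    2    0   -3    1    4   -3    1    2]
 [  -1    0    2    1   68 1137   68   66    2    1    0    1    3    1
    -2    0    3    2   -1   -5    2   -1    2   -2    0    2    3   -2]
 [   3    2    2    0   62   68   63   66   67   69    1    2    1    0
     0    3    4    1    1   -2   -1    0    0   -1    0    3    1    3]
 [   6    2    1   67   62   73   66   67   68   62   68   68   67   -5
     2    3    3   -3   60    0    0   -4   -1   -1    2    1    5   -3]
 [   2    1    0   58   66   63   69   68   64   65   66   68   67   -1
     4    2    4    1   
[... 1089 characters left out ...]
0   51   51   51   53   54   52   -4   -2   -5
     3    2   58   56   58   57   55   54   62   66   61   58   -1    3]
 [  -3    1   -2    9   45   50   48   48   53   48   52    4    1    2
     0   -1   23   43   55   56   58   58   57   62   62   60    1    3]
 [   0    1    3    3    1   -1   29   50   47   51   46   -2    3    0
     2    0    3   -1    8   18   42   54   58   53   58   55    0    5]
 [   3   -1    0   -1    0    1    1    2   10   44   14    0   -2    1
     0    2   -2    3    2    2    0    2   15   36   57    3    1    3]
 [   0   -1    1   -2   -3   -1    0   -1    2    0    2    3    2    0
     2    0    2   -3    3    1   -1    0    1   -1   -1   -1   -1    1]]
```

View pics/c.png

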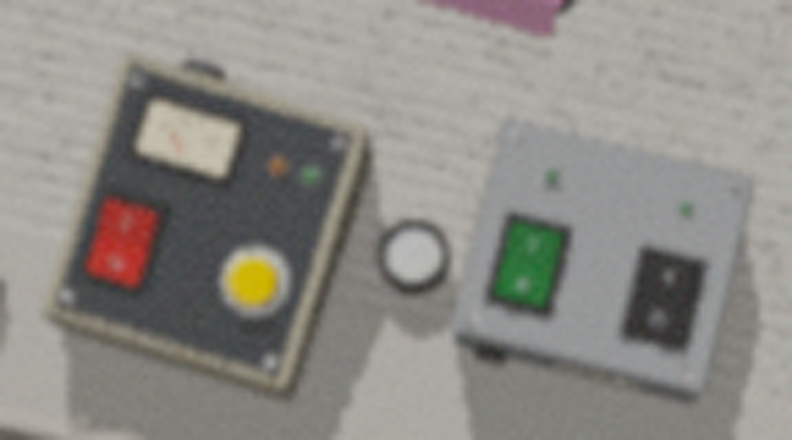

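The crop is a clean view: red rocker with white marks, yellow button in its metal collar, green and black rockers, and the loupe between the boxes. I'll refine the points with known-height planes and cross-check them in the side view.

```bash
python3 - <<'E'
from h import *
z=np.load("top0.npz");p=z["p"];zs=np.load("side0.npz");ps=zs["p"]
def cen(p,roi,f):
    h=cv2.cvtColor(p,cv2.COLOR_RGB2HSV).astype(int);m=np.zeros(p.shape[:2],bool);y0,y1,x0,x1=roi;m[y0:y1,x0:x1]=1
    m&=f(h[...,0],h[...,1],h[...,2]);n,l,st,c=cv2.connectedComponentsWithStats(m.astype(np.uint8));i=1+np.argmax(st[1:,4]);return c[i],st[i]
red=lambda H,S,V:((H<8)|(H>172))&(S>130)&(V>60)
yel=lambda H,S,V:(H>18)&(H<35)&(S>120)&(V>90)
grn=lambda H,S,V:(H>45)&(H<85)&(S>100)
blk=lambda H,S,V:(V<75)
T=(180,245,235,372)
P={}
for n,f,zz,roi in(("red",red,62,T),("yel",yel,66,T),("grn",grn,64.5,(205,235,315,340)),("blk",blk,64.5,(210,240,343,364))):
    c,s=cen(p,roi,f);P[n]=plane("top",[c],zz)[0];print(n,c.round(1),s,P[n].round(1))
for a,b in(("yel","red"),("blk","grn")):
    v=P[b]-P[a];print(a,b,np.hypot(*v[:2]),"yaw",np.arctan2(-v[0],v[1]))
# box tops by edges (crop corner px)
cr=lambda q:np.array(q)/5.5+[232,170]-.41
for nm,q,zz in(("lampback",[(130,60),(366,130)],67),("lampfront",[(50,310),(285,390)],46),("pb back",[(510,122),(750,182)],56),("pb front",[(457,337),(700,393)],56)):
    w=plane("top",cr(q),zz);v=w[0]-w[1];print(nm,w.round(1).tolist(),"len",np.hypot(*v[:2]),"yaw",np.arctan2(-v[0],v[1]))
for n in P:
    print(n,"side px",proj("side",P[n]).round(1))
for n,f in(("red",red),("yel",yel),("grn",grn)):
    u=proj("side",P[n])[0].astype(int)
    try:
        c,s=cen(ps,(u[1]-8,u[1]+9,u[0]-10,u[0]+11),f);print(n,c.round(1),s)
    except Exception as e:print(n,e)
cv2.imwrite("pics/s.png",cv2.resize(ps[160:225,265:350,::-1],None,fx=7,fy=7,interpolation=cv2.INTER_CUBIC))
E
```

```text
red [253.8 213.6] [248 206  13  16 143] [498.9 411.4  62. ]
yel [277.5 220.7] [274 217   8   8  56] [478.4 351.   66. ]
grn [327.7 217.6] [322 211  12  15 126] [483.3 224.6  64.5]
blk [352.4 223.9] [346 216  14  17 153] [465.5 163.1  64.5]
yel red 63.78033503242045 yaw -0.3270680800314497
blk grn 64.00296343461176 yaw -0.2823918272636451
lampback [[584.2, 407.5, 67.0], [547.7, 298.0, 67.0]] len 115.43768657309607 yaw -0.32167624625400654
lampfront [[470.8, 447.4, 46.0], [430.6, 338.3, 46.0]] len 116.23387828029755 yaw -0.3531849385379436
pb back [[552.4, 231.2, 56.0], [520.7, 120.4, 56.0]] len 115.25248390225553 yaw -0.2783899141943886
pb front [[451.6, 258.3, 56.0], [422.9, 147.9, 56.0]] len 114.05081777605355 yaw -0.2550219030012967
red side px [[306.3 173.3]]
yel side px [[298.4 179.4]]
grn side px [[297.3 197.8]]
blk side px [[288.8 207.8]]
red [306.1 174.6] [300 172  12   5  35]
yel [298.  180.2] [294 178   9   5  34]
grn [297.  198.6] [291 196  13   6  46]
```

View pics/s.png

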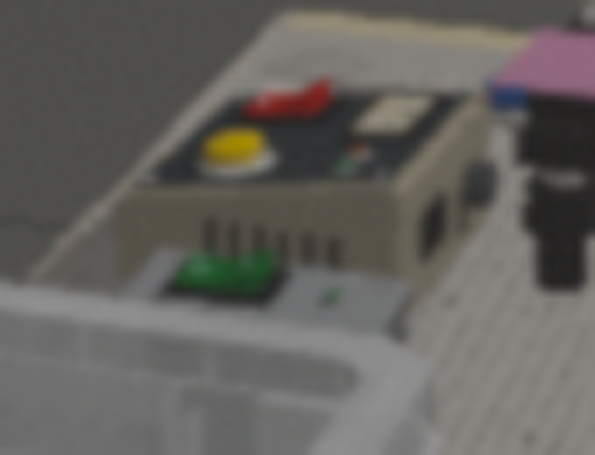

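Both views agree to about 1 px (~2 mm). The button and rocker spacings come out at 63.8 and 64.0 mm, against a true 64 mm. Yaws are -0.327 for the lamp supply and -0.282 for the power box. Next I move above the red far half at about (510.7, 407.4) and close the fingers on the way.

The manual's scale: shifts go in shares of 250 mm and turns go in shares of 2 rad. Converting my numbers, -165 mm / 250 = -0.66, -130 mm / 250 = -0.52, -0.043 rad / 2 = -0.0215.

```bash
python3 steer.py '[{"pos":[-0.06, -0.012, 0], "jaw":0}, {"pos":[-0.2, -0.04, 0], "rz":-0.01, "jaw":0}, {"pos":[-0.36, -0.068, 0], "rz":-0.0215, "jaw":0}, {"pos":[-0.52, -0.1, 0], "rz":-0.0215, "jaw":0}, {"pos":[-0.66, -0.12, 0], "rz":-0.0215, "jaw":0}]'; python3 steer.py '[{"pos":[-0.14, -0.024, 0], "jaw":0}, {"pos":[-0.3, -0.052, 0], "jaw":0}, {"pos":[-0.46, -0.08, 0], "jaw":0}, {"pos":[-0.58, -0.104, 0], "jaw":0}, {"pos":[-0.652, -0.12, 0], "jaw":0}]';python3 steer.py '[{"jaw":0}, {"jaw":0}]'
cat >go.py <<'E'
import sys
from h import *
s=env.state();t=np.array(eval(sys.argv[1]),float);A=R.from_euler("xyz",s["tcp_rot"]).as_matrix()
print("now",s["eef_pos"].round(2),s["tcp_rot"].round(3),"F",s["ft_force"].round(2),"op",round(s["opening"],3),"t",round(s["t"],2))
print("tool delta",((t-s["eef_pos"])@A).round(2))
E
python3 go.py '[510.7,407.4,90]'
```

```text
t: 0.52
eef_pos: [370.9, 493.0, 214.5]
tcp_rot: [-3.141, 0.0, 2.815]
ft_force: [0.1, 0.2, 0.3]
opening: 0.708
grip_force: 0.0
t: 0.93
eef_pos: [516.9, 411.5, 214.2]
tcp_rot: [-3.141, 0.0, 2.812]
ft_force: [-0.5, 0.1, 1.0]
opening: 0.355
grip_force: 0.0
t: 1.1
eef_pos: [514.5, 413.1, 214.1]
tcp_rot: [-3.141, -0.001, 2.813]
ft_force: [-0.2, 0.5, -0.5]
opening: 0.217
grip_force: 0.0
now [514.45 413.12 214.12] [-3.141e+00 -1.000e-03  2.813e+00] F [-0.21  0.51 -0.46] op 0.217 t 1.1
tool delta [  1.63  -6.55 124.13]
```

Converted, 120 mm / 250 = 0.48, 105 mm / 250 = 0.42.

```bash
python3 steer.py '[{"pos":[0.006, -0.026, 0.08], "jaw":0}, {"pos":[0.006, -0.026, 0.2], "jaw":0}, {"pos":[0.006, -0.026, 0.32], "jaw":0}, {"pos":[0.006, -0.026, 0.42], "jaw":0}, {"pos":[0.006, -0.026, 0.48], "jaw":0}]';python3 steer.py '[{"pos":[0, 0, 0.016], "jaw":0}, {"pos":[0, 0, 0.016], "jaw":0}, {"pos":[0, 0, 0.016], "jaw":0}, {"pos":[0, 0, 0.016], "jaw":0}]'
python3 go.py '[510.7,407.4,66]'
python3 - <<'E'
from h import *
p,d=env.read_camera("top");q,_=env.read_camera("side")
a=cv2.resize(p[170:250,232:332,::-1],None,fx=4,fy=4,interpolation=cv2.INTER_CUBIC);b=cv2.resize(q[140:220,255:355,::-1],None,fx=4,fy=4,interpolation=cv2.INTER_CUBIC)
cv2.imwrite("pics/ab.png",np.hstack([a,b]))
E
```

```text
t: 1.52
eef_pos: [508.1, 408.7, 92.0]
tcp_rot: [-3.139, -0.002, 2.816]
ft_force: [-1.2, -0.5, 0.3]
opening: 0.005
grip_force: 0.0
t: 1.85
eef_pos: [510.3, 409.3, 92.1]
tcp_rot: [3.14, 0.001, 2.815]
ft_force: [-0.1, 0.5, 0.2]
opening: 0.002
grip_force: 0.0
now [510.34 409.34  92.12] [3.140e+00 1.000e-03 2.815e+00] F [-0.15  0.45  0.21] op 0.002 t 1.85
tool delta [-0.94 -1.77 26.11]
```

View pics/ab.png

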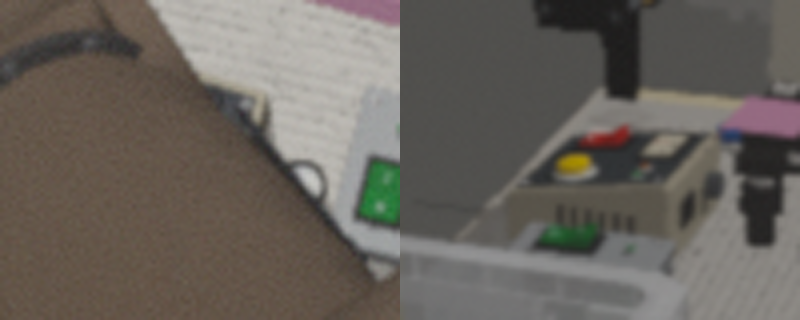

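The side view shows the closed fingertip at (622,95), directly above the raised far half of the red rocker at (624,130). The top view is blocked by the arm. I'll descend now and watch the force.

Converted, 21 mm / 250 = 0.084, -1.5 mm / 250 = -0.006.

```bash
python3 steer.py '[{"pos":[-0.002, -0.006, 0.02], "jaw":0}, {"pos":[-0.002, -0.006, 0.048], "jaw":0}, {"pos":[-0.002, -0.006, 0.072], "jaw":0}, {"pos":[-0.002, -0.006, 0.084], "jaw":0}, {"pos":[-0.002, -0.006, 0.084], "jaw":0}]'
python3 steer.py '[{"pos":[0, 0, 0.004], "jaw":0}, {"pos":[0, 0, 0.008], "jaw":0}, {"pos":[0, 0, 0.012], "jaw":0}, {"pos":[0, 0, 0.012], "jaw":0}]'; python3 steer.py '[{"pos":[0, 0, 0.004], "jaw":0}, {"pos":[0, 0, 0.008], "jaw":0}, {"pos":[0, 0, 0.008], "jaw":0}]';python3 go.py '[510.7,407.4,62]'
```

```text
t: 2.37
eef_pos: [509.8, 406.9, 68.5]
tcp_rot: [-3.14, -0.001, 2.815]
ft_force: [0.5, -0.2, 1.0]
opening: 0.007
grip_force: 0.0
t: 2.7
eef_pos: [510.6, 407.2, 67.1]
tcp_rot: [3.141, 0.001, 2.815]
ft_force: [0.5, -1.3, 4.1]
opening: 0.003
grip_force: 2.1
t: 2.95
eef_pos: [510.3, 407.2, 64.8]
tcp_rot: [3.141, 0.0, 2.815]
ft_force: [-0.0, -0.1, 0.4]
opening: 0.003
grip_force: 0.0
now [510.27 407.2   64.76] [3.141 0.    2.815] F [-0.01 -0.12  0.39] op 0.003 t 2.95
tool delta [-0.34  0.33  2.76]
```

The force rose to about 4 N and then dropped to 0.4 N, so the rocker snapped over. I'll check that it is seated, gently, and then lift.

Converted, 2.5 mm / 250 = 0.01, 2 mm / 250 = 0.008.

```bash
python3 steer.py '[{"pos":[0, 0, 0.004], "jaw":0}, {"pos":[0, 0, 0.008], "jaw":0}, {"pos":[0, 0, 0.01], "jaw":0}, {"pos":[0, 0, 0.01], "jaw":0}]';python3 steer.py '[{"pos":[0, 0, -0.02], "jaw":0}, {"pos":[0, 0, -0.06], "jaw":0}, {"pos":[0, 0, -0.12], "jaw":0}, {"pos":[0, 0, -0.14], "jaw":0}, {"pos":[0, 0, -0.14], "jaw":0}]'
python3 - <<'E'
from h import *
q,_=env.read_camera("side")
cv2.imwrite("pics/r1.png",cv2.resize(q[150:215,265:350,::-1],None,fx=7,fy=7,interpolation=cv2.INTER_CUBIC))
E
python3 go.py '[478.4,351,80]'
```

```text
t: 3.28
eef_pos: [509.8, 407.2, 62.1]
tcp_rot: [-3.141, -0.0, 2.815]
ft_force: [-1.6, -0.2, 1.3]
opening: 0.005
grip_force: 0.8
t: 3.7
eef_pos: [510.8, 407.6, 99.1]
tcp_rot: [3.139, 0.002, 2.815]
ft_force: [-0.3, -0.3, -0.9]
opening: 0.006
grip_force: 0.0
now [510.37 407.35  98.06] [3.140e+00 1.000e-03 2.815e+00] F [-0.36  0.06 -0.8 ] op 0.006 t 3.75
tool delta [ 12.21 -63.66  17.96]
```

View pics/r1.png

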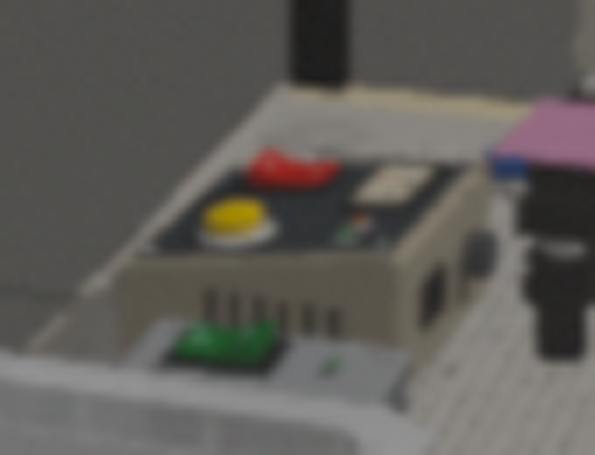

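The red rocker's near half is now up at (265,160) and its far half is flush, so it is on. The case has not moved. Next is the yellow button.

Converted, -63.5 mm / 250 = -0.254, -62 mm / 250 = -0.248.

```bash
python3 steer.py '[{"pos":[0.012, -0.06, 0.008], "jaw":0}, {"pos":[0.024, -0.14, 0.024], "jaw":0}, {"pos":[0.036, -0.208, 0.048], "jaw":0}, {"pos":[0.048, -0.248, 0.072], "jaw":0}, {"pos":[0.05, -0.254, 0.08], "jaw":0}]';python3 steer.py '[{"pos":[0, 0, 0.016], "jaw":0}, {"pos":[0, 0, 0.028], "jaw":0}, {"pos":[0, 0, 0.028], "jaw":0}, {"pos":[0, 0, 0.028], "jaw":0}]';python3 go.py '[478.4,351,66]'
```

```text
t: 4.17
eef_pos: [476.5, 349.5, 76.0]
tcp_rot: [-3.14, -0.002, 2.814]
ft_force: [0.1, 0.7, -0.4]
opening: 0.003
grip_force: 0.0
t: 4.5
eef_pos: [478.1, 351.5, 69.9]
tcp_rot: [3.142, -0.0, 2.815]
ft_force: [0.1, 0.5, 0.0]
opening: 0.004
grip_force: 0.0
now [478.12 351.54  69.9 ] [ 3.142 -0.     2.815] F [0.13 0.46 0.04] op 0.004 t 4.5
tool delta [-0.44 -0.42  3.9 ]
```

Converted, 4.5 mm / 250 = 0.018, 3 mm / 250 = 0.012.

```bash
python3 steer.py '[{"pos":[0, 0, 0.006], "jaw":0}, {"pos":[-0.0008, 0, 0.012], "jaw":0}, {"pos":[-0.0016, 0, 0.018], "jaw":0}, {"pos":[-0.0016, 0, 0.018], "jaw":0}, {"pos":[-0.0016, 0, 0.018], "jaw":0}]';python3 steer.py '[{"pos":[-0.0008, 0, 0.004], "jaw":0}, {"pos":[-0.0012, 0, 0.008], "jaw":0}, {"pos":[-0.0012, 0, 0.008], "jaw":0}, {"pos":[-0.0012, 0, 0.008], "jaw":0}]'
```

```text
t: 4.92
eef_pos: [478.4, 351.1, 65.8]
tcp_rot: [3.141, 0.0, 2.815]
ft_force: [-0.0, 1.3, 2.0]
opening: 0.007
grip_force: 0.9
t: 5.25
eef_pos: [478.7, 351.0, 63.8]
tcp_rot: [3.141, 0.0, 2.815]
ft_force: [-0.1, 1.7, 4.2]
opening: 0.003
grip_force: 1.4
```

Converted, 2 mm / 250 = 0.008, 1 mm / 250 = 0.004.

```bash
python3 steer.py '[{"pos":[-0.0008, 0, 0.004], "jaw":0}, {"pos":[-0.0012, 0, 0.008], "jaw":0}, {"pos":[-0.0012, 0, 0.008], "jaw":0}, {"pos":[-0.0012, 0, 0.008], "jaw":0}]';python3 steer.py '[{"pos":[0, 0, 0.002], "jaw":0}, {"pos":[-0.0008, 0, 0.004], "jaw":0}, {"pos":[-0.0008, 0, 0.004], "jaw":0}, {"pos":[-0.0008, 0, 0.004], "jaw":0}]'
```

```text
t: 5.58
eef_pos: [479.0, 350.9, 61.7]
tcp_rot: [3.141, 0.0, 2.815]
ft_force: [-0.2, 2.9, 4.9]
opening: 0.004
grip_force: 2.0
t: 5.92
eef_pos: [479.1, 350.8, 60.7]
tcp_rot: [3.141, 0.0, 2.815]
ft_force: [0.0, 4.2, 5.6]
opening: 0.006
grip_force: 2.3
```

Converted, 0.8 mm / 250 = 0.0032, 0.6 mm / 250 = 0.0024.

```bash
python3 steer.py '[{"pos":[0, 0.0012, 0.0016], "jaw":0}, {"pos":[0, 0.0024, 0.0032], "jaw":0}, {"pos":[0, 0.0024, 0.0032], "jaw":0}, {"pos":[0, 0.0024, 0.0032], "jaw":0}]'; python3 go.py '[478.4,351,60]'
```

```text
t: 6.25
eef_pos: [479.2, 350.9, 60.2]
tcp_rot: [-3.141, 0.0, 2.815]
ft_force: [-1.2, -0.7, 8.7]
opening: 0.002
grip_force: 4.7
now [479.23 350.93  60.23] [-3.141  0.     2.815] F [-1.16 -0.71  8.68] op 0.002 t 6.25
tool delta [ 0.81 -0.2   0.23]
```

The force jumped to 8.7 N, so the button is against its stop, and the sideways load is gone. I'll hold here for about 1.5 s.

Converted, 0.2 mm / 250 = 0.0008.

```bash
for i in 1 2 3; do python3 steer.py '[{"pos":[0, 0, 0.0008], "jaw":0}, {"pos":[0, 0, 0.0008], "jaw":0}, {"pos":[0, 0, 0.0008], "jaw":0}, {"pos":[0, 0, 0.0008], "jaw":0}, {"pos":[0, 0, 0.0008], "jaw":0}]'|egrep 't:|pos|ft'; done; python3 steer.py '[{"jaw":0}, {"jaw":0}, {"jaw":0}]'|egrep 't:|ft'
```

```text
t: 6.67
eef_pos: [479.2, 351.0, 60.2]
tcp_rot: [-3.141, 0.0, 2.815]
ft_force: [-0.8, -0.7, 10.9]
t: 7.08
eef_pos: [479.2, 351.0, 60.1]
tcp_rot: [-3.141, 0.0, 2.815]
ft_force: [-2.0, -1.5, 12.2]
t: 7.5
eef_pos: [479.3, 351.0, 60.1]
tcp_rot: [-3.142, 0.0, 2.815]
ft_force: [-2.1, -1.0, 13.4]
t: 7.75
tcp_rot: [3.142, 0.0, 2.815]
ft_force: [-2.8, -1.2, 14.4]
```

Converted, -45 mm / 250 = -0.18, -32 mm / 250 = -0.128.

```bash
python3 steer.py '[{"pos":[0.0016, 0, -0.012], "jaw":0}, {"pos":[0.004, 0, -0.032], "jaw":0}, {"pos":[0.004, 0, -0.072], "jaw":0}, {"pos":[0.004, 0, -0.128], "jaw":0}, {"pos":[0.004, 0, -0.18], "jaw":0}]'
python3 steer.py '[{"jaw":0}, {"jaw":0}]'
python3 - <<'E'
from h import *
q,_=env.read_camera("side")
cv2.imwrite("pics/r2.png",cv2.resize(q[150:215,265:350,::-1],None,fx=7,fy=7,interpolation=cv2.INTER_CUBIC))
g=np.array([483.3,224.6]);w=-.282
t=g+12.5*np.array([np.cos(w),np.sin(w)]);print(t, "turn",-(w+np.pi-env.state()["tcp_rot"][2]))
E
python3 go.py '[495.3,221.1,105]'
```

```text
t: 8.17
eef_pos: [477.8, 351.1, 104.8]
tcp_rot: [-3.14, -0.001, 2.815]
ft_force: [-0.1, 0.8, -0.6]
opening: 0.004
grip_force: 0.0
t: 8.33
eef_pos: [478.2, 351.4, 104.6]
tcp_rot: [3.141, 0.0, 2.815]
ft_force: [-0.6, -1.4, 0.4]
opening: 0.005
grip_force: 0.0
[495.30626007 221.12153493] turn -0.04478891837081456
now [477.97 351.31 103.97] [-3.141 -0.     2.815] F [0.16 0.11 0.23] op 0.004 t 8.38
tool delta [ -58.21 -117.76   -1.  ]
```

View pics/r2.png

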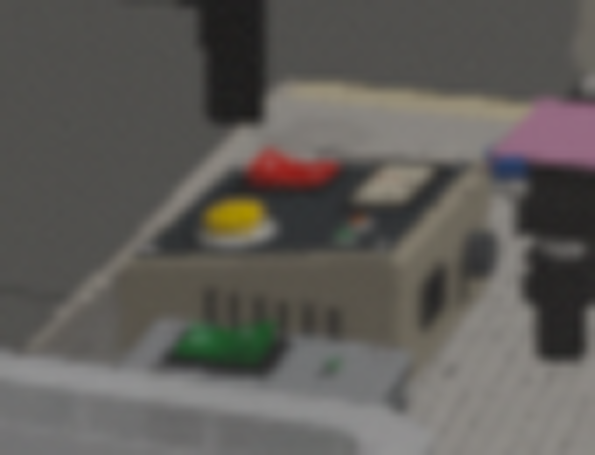

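The case has not moved, the button at (235,215) is back out, and the red rocker is still on. Next is the green rocker.

Converted, -117.5 mm / 250 = -0.47, -103 mm / 250 = -0.412, -0.045 rad / 2 = -0.0225.

```bash
python3 steer.py '[{"pos":[-0.032, -0.064, 0], "rz":-0.005, "jaw":0}, {"pos":[-0.092, -0.184, 0], "rz":-0.01, "jaw":0}, {"pos":[-0.152, -0.308, 0], "rz":-0.015, "jaw":0}, {"pos":[-0.204, -0.412, 0], "rz":-0.0225, "jaw":0}, {"pos":[-0.234, -0.47, 0], "rz":-0.0225, "jaw":0}]';python3 steer.py '[{"pos":[0, 0, 0.032], "jaw":0}, {"pos":[0, 0, 0.056], "jaw":0}, {"pos":[0, 0, 0.056], "jaw":0}, {"pos":[0, 0, 0.056], "jaw":0}]'; python3 go.py '[495.6,221.1,72]'
```

```text
t: 8.8
eef_pos: [495.5, 218.8, 103.3]
tcp_rot: [-3.14, -0.002, 2.86]
ft_force: [0.3, 0.7, 0.5]
opening: 0.007
grip_force: 0.0
t: 9.13
eef_pos: [495.4, 222.3, 89.3]
tcp_rot: [-3.141, -0.001, 2.861]
ft_force: [-0.7, -0.2, 0.3]
opening: 0.007
grip_force: 0.0
now [495.39 222.34  89.31] [-3.141e+00 -1.000e-03  2.861e+00] F [-0.75 -0.15  0.3 ] op 0.007 t 9.13
tool delta [-0.58 -1.12 17.31]
```

Converted, 18 mm / 250 = 0.072, 17 mm / 250 = 0.068.

```bash
python3 steer.py '[{"pos":[-0.002, -0.0024, 0.024], "jaw":0}, {"pos":[-0.0024, -0.0032, 0.048], "jaw":0}, {"pos":[-0.0024, -0.0032, 0.068], "jaw":0}, {"pos":[-0.0024, -0.0032, 0.072], "jaw":0}, {"pos":[-0.0024, -0.0032, 0.072], "jaw":0}]'; python3 steer.py '[{"pos":[0, 0, 0.004], "jaw":0}, {"pos":[0, 0, 0.008], "jaw":0}, {"pos":[0, 0, 0.012], "jaw":0}, {"pos":[0, 0, 0.012], "jaw":0}]';python3 steer.py '[{"pos":[0, 0, 0.004], "jaw":0}, {"pos":[0, 0, 0.008], "jaw":0}, {"pos":[0, 0, 0.01], "jaw":0}, {"pos":[0, 0, 0.01], "jaw":0}]'
```

```text
t: 9.55
eef_pos: [496.0, 220.7, 71.7]
tcp_rot: [-3.141, -0.001, 2.86]
ft_force: [0.2, -1.1, 0.3]
opening: 0.004
grip_force: 0.0
t: 9.88
eef_pos: [496.3, 220.6, 69.2]
tcp_rot: [3.141, 0.0, 2.86]
ft_force: [0.3, 0.3, -1.5]
opening: 0.006
grip_force: 0.0
t: 10.22
eef_pos: [497.0, 220.6, 67.0]
tcp_rot: [3.141, 0.001, 2.86]
ft_force: [2.2, -1.6, 2.8]
opening: 0.002
grip_force: 1.7
```

Converted, 2 mm / 250 = 0.008, 1 mm / 250 = 0.004.

```bash
python3 steer.py '[{"pos":[0.0012, 0, 0.004], "jaw":0}, {"pos":[0.0024, 0, 0.008], "jaw":0}, {"pos":[0.0024, 0, 0.008], "jaw":0}, {"pos":[0.0024, 0, 0.008], "jaw":0}]';python3 steer.py '[{"pos":[0, 0, 0.004], "jaw":0}, {"pos":[0, 0, 0.008], "jaw":0}, {"pos":[0, 0, 0.01], "jaw":0}, {"pos":[0, 0, 0.01], "jaw":0}]'
```

```text
t: 10.55
eef_pos: [495.1, 220.7, 64.4]
tcp_rot: [-3.141, -0.001, 2.86]
ft_force: [-0.1, -0.3, -0.2]
opening: 0.006
grip_force: 0.0
t: 10.88
eef_pos: [495.6, 220.8, 62.5]
tcp_rot: [3.142, -0.0, 2.86]
ft_force: [-1.4, 0.3, 5.4]
opening: 0.003
grip_force: 2.9
```

It snapped at about 65 mm and seated with 5.4 N. I'll lift, move back clear of the bench and check from above.

Converted, -110 mm / 250 = -0.44, -85 mm / 250 = -0.34.

```bash
python3 steer.py '[{"pos":[0, 0, -0.02], "jaw":0}, {"pos":[0, 0, -0.08], "jaw":0}, {"pos":[0, 0, -0.2], "jaw":0}, {"pos":[0, 0, -0.34], "jaw":0}, {"pos":[0, 0, -0.44], "jaw":0}]'|egrep 't:|pos'; python3 steer.py '[{"pos":[0.04, 0.04, -0.08], "jaw":0}, {"pos":[0.12, 0.12, -0.16], "jaw":0}, {"pos":[0.22, 0.22, -0.2], "jaw":0}, {"pos":[0.32, 0.34, -0.2], "jaw":0}, {"pos":[0.4, 0.46, -0.2], "jaw":0}]'|egrep 't:|pos'
python3 steer.py '[{"pos":[0.04, 0.14, 0], "jaw":0}, {"pos":[0.08, 0.28, 0], "jaw":0}, {"pos":[0.12, 0.42, 0], "jaw":0}, {"pos":[0.16, 0.56, 0], "jaw":0}, {"pos":[0.2, 0.68, 0], "jaw":0}]'|egrep 't:|pos';python3 steer.py '[{"pos":[0.04, 0.14, 0], "jaw":0}, {"pos":[0.08, 0.26, 0], "jaw":0}, {"pos":[0.12, 0.32, 0], "jaw":0}, {"pos":[0.12, 0.32, 0], "jaw":0}, {"pos":[0.12, 0.32, 0], "jaw":0}]'|egrep 't:|pos|ft'
python3 - <<'E'
from h import *
p,_=env.read_camera("top");q,_=env.read_camera("side");np.savez("top1.npz",p=p)
a=cv2.resize(p[140:260,170:430,::-1],None,fx=3,fy=3,interpolation=cv2.INTER_CUBIC)
b=cv2.resize(q[155:210,235:365,::-1],None,fx=4,fy=4,interpolation=cv2.INTER_CUBIC)
c=np.zeros((a.shape[0]+b.shape[0],780,3),np.uint8);c[:a.shape[0]]=a;c[a.shape[0]:,:b.shape[1]]=b;cv2.imwrite("pics/f.png",c)
p0=np.load("top0.npz")["p"]
d=cv2.absdiff(cv2.GaussianBlur(p,(3,3),0),cv2.GaussianBlur(p0,(3,3),0)).max(2)[140:290,170:430]
n,l,st,ce=cv2.connectedComponentsWithStats((d>40).astype(np.uint8))
for s in st[1:]:
    if s[4]>5:print(s+[170,140,0,0,0])
E
```

```text
t: 11.3
eef_pos: [495.9, 220.8, 174.7]
tcp_rot: [3.141, 0.001, 2.86]
t: 11.72
eef_pos: [430.5, 360.3, 223.6]
tcp_rot: [3.14, 0.001, 2.859]
t: 12.13
eef_pos: [430.4, 538.3, 222.3]
tcp_rot: [3.142, -0.0, 2.86]
t: 12.55
eef_pos: [423.7, 621.6, 221.5]
tcp_rot: [-3.141, -0.0, 2.861]
ft_force: [0.7, -0.3, 0.3]
[253 206   8   3  13]
[170 222   3  10  17]
[170 249   9   9  48]
[185 261  37  29 488]
[174 277   6  13  29]
```

View pics/f.png

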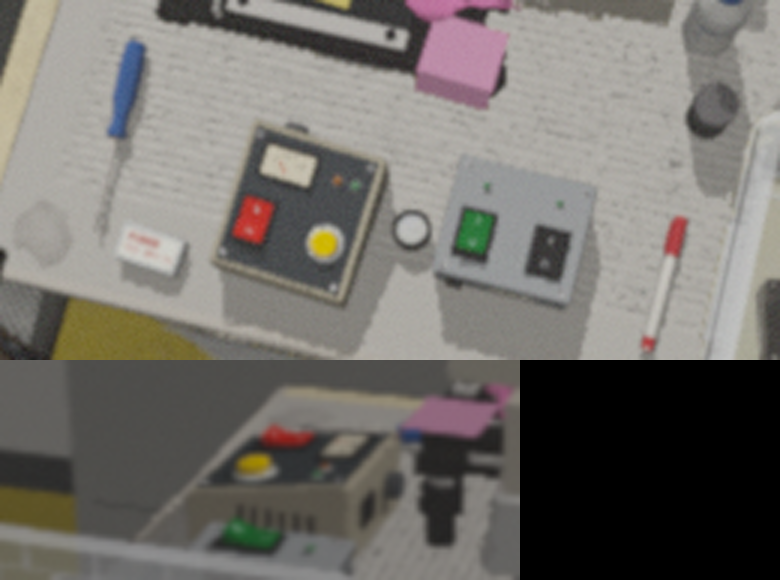

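The final views show the red and green rockers both near-half up (on) and the button out. Black is unchanged, and against the first picture only the red rocker and the arm differ. Handing in.

```bash
python3 -c "
from cell import env
print(env.job_done())"
```

```text
the job is handed in; nothing more can be done
None
```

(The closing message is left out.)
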